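Start a slotted plug at the bottom of a deep well in a pump casting

ROBOT

A 6-joint arm with a two-finger parallel gripper is mounted at the origin on the work surface. World frame = base frame: x ahead of the robot, y to its left, z up, the work surface at z = 0. Lengths are in mm, angles in rad, forces in N, time in s.
With the tool pointing down it reaches from about 250 to 775 mm from the base axis. Payload 4 kg.
Tool frame: the origin (TCP) lies at the very end of the fingers, on their centre line; the grasp point (between the pads) lies behind it (manip.hold_point_z is the z of the grasp point in the tool frame, in mm); z points along the fingers, y is the line along which they close (so a half turn about z gives the same grasp; the last joint's range is limited). The gripper opens to 85 mm and grips with 20 to 120 N. Pads are 22 mm wide; open, the fingers measure 114 mm over their backs; the gripper's body (76 mm by 85 mm) begins 54 mm behind the grasp point. The pads swing forward as they close: fully open they stand 13 mm farther back than shut.
Start: joints at [1.106, 0.087, 1.371, -0, 1.684, -0.103], TCP at [194.687, 514.407, 231.341] pointing down, gripper open.
Joint ranges: [-3.1, 3.1], [-0.76, 2.03], [0.27, 2.55], [-1.08, 4.22], [0.17, 2.65], [-2.57, 2.57]. Speed limits (rad/s): [2.79, 2.79, 3.14, 3.14, 3.14, 3.14].

INTERFACE

Orientations are given as a rotation vector (axis times angle).
In Python, from station import get_state, cams, manip gives the robot as it stands.
- The arm moves only by the shell command python3 -m pendant 'ROWS' [FORCE]. ROWS is JSON, a list of rows, each an object of numbers: "wx", "wy", "wz": the turn, a rotation vector about the tool's x, y, z in units of 8 degrees (1.0 is 8 degrees); "tx", "ty", "tz": the shift along the tool's x, y, z in cm; "fingers": the closure, from -1 (fully open) to 1 (shut), so that 0 is half open. In form: [{"wx": .., "wy": .., "wz": .., "tx": .., "ty": .., "tz": .., "fingers": ..}, ...]. A call has 1 to 20 rows; each row shifts and turns the commanded pose from where the row before left it, along the tool's axes as they then stand; what a row does not reach is not made up. A row lasts 1/10 s, in which the tool goes at most 50 mm and 8.59 degrees, less where a joint would pass 70% of its speed; a pose out of reach is approached as far as the arm can. A call is refused whole if a number of a shift passes 5 or a number of a turn 1, either way. A call with a gripper value outside its range is refused whole. The fingers move at their own pace and stop on an object; FORCE is the grip in N (left out, the last holds). Time passes only in rows, so rows that do not move let the fingers close. It gives the time, the measured TCP pose, the force, the opening and the grip force at its end, in the units of the state.
- get_state(): the state, without advancing time (a new reading comes with each control period).
- cams.get_image(name): name is "scene" or "top"; returns a dict with "image" (420x560x3 uint8, red, green, blue), "fov_y" (degrees; the focal length in pixels is half the picture's height over the tangent of half this angle, whatever the lens; pixels are square), "cx", "cy" (the principal point, pixels), "distortion" ([k1, k2, p1, p2, k3] as OpenCV has them; the pictures are not rectified), "extrinsics" (4x4, takes a point from world to camera coordinates). Camera axes: x right, y up, looking along -z (the intrinsics and any distortion apply to the point x, -y, -z); pixel columns grow to the right and rows downward; lengths in mm; the calibration is good to about 2 mm. A picture is of the moment at which its call begins. There is no depth.
- manip.finish_job(): hands the job in; it is judged then, once.
The state is a dict: "clock": time; "joint_pos": joint angles; "qvel": joint speeds; "tau": joint torques, N m; "tcp_pos": TCP position; "tcp_rot": TCP orientation; "force": force on the tool from outside, world axes, zero at the start; "ft_torque": the same for the moment, N m; "width": finger opening in mm; "grasp_force": force on a finger pad.
Only numpy, scipy, OpenCV 4.12 (cv2) and the standard library are available. Lean on these libraries where they do the work, as an engineer would, in place of code of your own. Each camera call takes 0.05 s, during which the arm holds its last target. There are 200 camera calls.

TASK

Two steel T-handled keys stand in the wooden tool block. Take the big one, lower it upright down the well in the pump casting until its blade drops fully into the slot of the plug at the bottom, then turn it about a quarter turn clockwise (seen from above), keeping it upright so that the plug starts without cross-threading. Let go and leave the key standing in the well; leave the small key in its hole.

Things in the scene. Friction and masses are not known exactly. Their poses are not given: they have to be found in the camera images.
- key: Big steel T-key, about 240 g, 143 mm tall, upright in a hole. Origin: centre of blade's lower end; z up the shaft, x along T-bar and blade (half a turn is the same). T-bar 100 mm long, 12 thick, at z = 130; grip its flat-sided hub: 34 mm along x, 16 along y, z = 117 to 143. Shaft 14 mm thick, but 24 from z = 22 to 62; blade 20 mm along x, 8 along y, 12 long. Seated: origin at plug_slot.
- plug_slot (a point): Mid slot floor of the plug at the bottom of the well (28 mm wide, bright collar flaring to 49, rim 59 above here) in the dark casting, pulley top 82. 15 mm above the table. x along the slot, turning with the plug, z up. From above, the slot starts about 40 deg anticlockwise of the pulley-shaft line. Slot 14 mm wide, 6 deep, ends open: the 8 mm blade enters up to 15 deg off, play 20 deg each way.
- plug (a joint): Turn of the plug in its thread, rad, growing clockwise seen from above. Starts between -0.15 and 0.1, turns stiffly (about 0.06 N m), stays where it is left, does not noticeably sink, stops at 1.4. It has started beyond 0.55. A turn of the key first takes up the blade's play (up to 0.35 rad, or 0.6 if the blade went in turned the wrong way).
- small_key: Small steel T-key, 89 mm tall (top 99 mm above the table, mind it), T-bar 50 mm; stays where it is. Origin at its lower end, z up, x along its T-bar. The two keys stand in either hole of the wooden tool block (90 x 210 x 65 mm); holes 27 mm wide, 55 deep, 110 mm apart along the block's length; T-bars roughly across that length.
Things that resemble listed ones, but are neither listed nor needed, are in the scene too. Leave any green, orange or white look-alike of the part that bears plug_slot alone.

How it is judged (in metres and radians):
On the way, in this order (a step that is already met when the one before it is completed fails the run):
1. the big key stands upright in the well with its blade fully down in the plug's slot, before the plug is turned (z of key in the frame of plug_slot below 0.004 m and horizontal distance between key and plug_slot below 0.008 m and angle between key's own z axis and vertical below 0.2 rad and value of joint plug below 0.45 rad), for 0.1 s.
2. the plug is turned clockwise to beyond 0.55 rad (value of joint plug above 0.55 rad), for 0.1 s.
At the end, for the whole second after the job is handed in: The plug is turned beyond 0.55 rad; the big key stands released and at rest in the well, within 12 degrees of upright, its blade within 8 mm in height and 10 mm sideways of the slot floor; the small key is within 30 mm of where it was, in its hole (value of joint plug above 0.55 rad and z of key in the frame of plug_slot below 0.008 m and horizontal distance between key and plug_slot below 0.01 m and angle between key's own z axis and vertical below 0.22 rad and linear speed of key below 0.03 m/s and distance of small_key from where it was at the start of the episode below 0.03 m); the robot touches nothing.
It fails at once if the small key is pulled out of its hole or knocked over (distance of small_key from where it was at the start of the episode above 0.04 m).
It fails at once if the plug is turned with the key leaning more than 14 degrees (cross-threading) (value of joint plug above 0.3 rad and angle between key's own z axis and vertical above 0.25 rad).
It also fails if it takes over 45 s, if anything falls off the work surface, if the arm or the gripper's body presses on something with over 40 N, if the wrist force passes 120 N, or if a joint passes its speed limit or range.

## Working session

There is one attempt and no reset: what is moved stays moved. The work goes in short steps, Python scripts to look and compute and a shell command to move; the robot and the scene stay as the last step left them, time stands still between calls to the robot, and variables do not carry over. Pictures are saved under pics/ and viewed, at most 10 in all, crops included, and the job is handed in when it is done.

```bash
mkdir -p pics; cat > h.py <<'E'
import numpy as np, cv2, pickle
from station import get_state, cams, manip
def snap(n,tag):
    d=cams.get_image(n); pickle.dump(d,open(f'pics/{tag}.pkl','wb'))
    cv2.imwrite(f'pics/{tag}.png',d['image'][:,:,::-1]); return d
def load(tag): return pickle.load(open(f'pics/{tag}.pkl','rb'))
def K(d):
    h=d['image'].shape[0]; f=h/2/np.tan(np.radians(d['fov_y'])/2)
    return np.array([[f,0,d['cx']],[0,f,d['cy']],[0,0,1.]])
def ray(d,u,v):
    p=cv2.undistortPoints(np.array([[[u,v]]],float),K(d),np.array(d['distortion'],float))[0,0]
    E=np.array(d['extrinsics']); r=E[:3,:3].T@np.array([p[0],-p[1],-1]); c=-E[:3,:3].T@E[:3,3]
    return c,r/np.linalg.norm(r)
def atz(d,u,v,z):
    c,r=ray(d,u,v); return c+r*(z-c[2])/r[2]
def tri(d1,p1,d2,p2):
    A=[];b=[]
    for d,p in((d1,p1),(d2,p2)):
        c,r=ray(d,*p); M=np.eye(3)-np.outer(r,r); A.append(M);b.append(M@c)
    x=np.linalg.lstsq(np.vstack(A),np.hstack(b),rcond=None)[0]
    res=[np.linalg.norm(A[i]@x-b[i]) for i in(0,1)]
    return x,res
def proj(d,X):
    E=np.array(d['extrinsics']); q=E[:3,:3]@np.array(X,float)+E[:3,3]; q=q*[1,-1,-1]
    return cv2.projectPoints(q.reshape(1,1,3),np.zeros(3),np.zeros(3),K(d),np.array(d['distortion'],float))[0].ravel()
E
python3 - <<'E'
from h import *
for n in('scene','top'):
    d=snap(n,n+'0'); E=np.array(d['extrinsics']); print(n,d['fov_y'],-E[:3,:3].T@E[:3,3],d['distortion'])
a=cv2.imread('pics/scene0.png');b=cv2.imread('pics/top0.png')
print(get_state(),manip.hold_point_z)
E
```

```text
scene 43.50626091273737 [1145.57271698 -487.51167532  807.04059439] [-0.19451496  0.          0.          0.          0.        ]
top 50.945770204107674 [ 383.18844841  -55.81753509 1088.07309639] [-0.11336631  0.          0.          0.          0.        ]
{'clock': 0.1, 'joint_pos': array([ 1.10589527e+00,  8.78952212e-02,  1.37210790e+00,  3.31292233e-05,
        1.68361897e+00, -1.03069635e-01]), 'qvel': array([ 1.24665945e-03, -1.84441148e-04, -2.68289604e-03, -3.71311070e-04,
       -1.05867102e-03, -6.48879495e-05]), 'tau': array([ 1.74165438e-03, -3.53015220e+01, -3.14219892e+01, -2.25421027e-04,
        7.89332989e-03, -3.24915527e-05]), 'tcp_pos': array([194.46824438, 513.98966259, 230.24604006]), 'tcp_rot': array([-5.65154103e-01, -3.08972896e+00,  3.04507493e-03]), 'force': array([ 0.04243846, -0.28287879,  0.23539344]), 'ft_torque': array([-0.02103846,  0.00627227,  0.01354019]), 'grasp_force': 0.0, 'width': 85.70314972522169} -18.700000000000003
```

View pics/scene0.png

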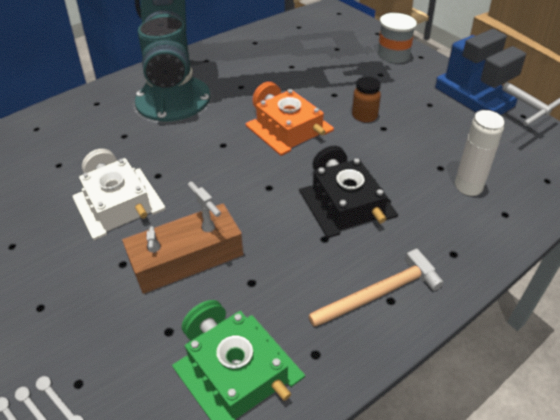

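View pics/top0.png

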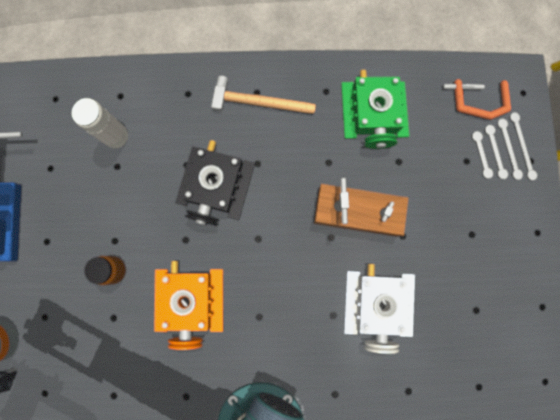

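The casting is the dark one, at top (210,177) and scene (350,180). The big key is at top (344,200) and scene (203,198), and the small key at top (389,211). I'll enlarge both.

```bash
python3 - <<'E'
from h import *
a=cv2.imread('pics/scene0.png');b=cv2.imread('pics/top0.png')
def crop(im,u,v,w,h,s): return cv2.resize(im[v:v+h,u:u+w],None,fx=s,fy=s,interpolation=cv2.INTER_CUBIC)
def grid(c,u,v,s):
    for k in range(0,c.shape[1],10*s): cv2.putText(c,str(u+k//s),(k,8),0,.3,(0,255,255),1); c[:10,k]=(0,255,255)
    for k in range(0,c.shape[0],10*s): cv2.putText(c,str(v+k//s),(0,k+4),0,.3,(0,255,255),1); c[k,:6]=(0,255,255)
    return c
o=np.hstack([grid(crop(b,310,170,100,75,4),310,170,4),grid(crop(b,170,140,100,75,4),170,140,4)])
p=np.hstack([grid(crop(a,130,175,100,75,4),130,175,4),grid(crop(a,300,140,100,75,4),300,140,4)])
cv2.imwrite('pics/crops.png',np.vstack([o,p]))
E
```

```text
(no output)
```

View pics/crops.png

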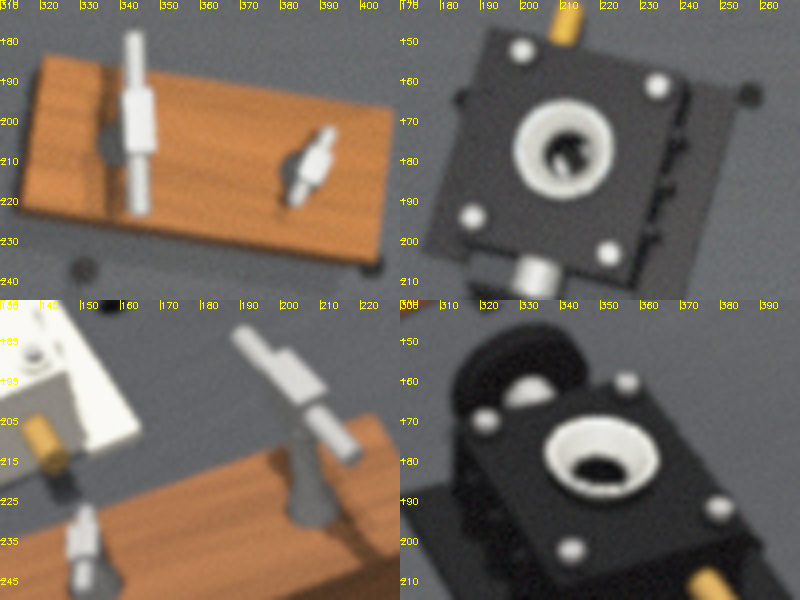

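```bash
cat > m.py <<'E'
from h import *
np.set_printoptions(precision=1,suppress=True)
t=load('top0');s=load('scene0')
P={}
for n,a,b in[('hub',(344.8,200),(204.5,193.8)),('barA',(343.2,178),(190,183.3)),('barB',(344.7,223.2),(218,214)),('small',(389,210.5),(151,234)),
 ('rim',(211,177.2),(350.5,179.5)),('b1',(200.5,152.5),(342.8,202.5)),('b2',(234.2,161.5),(380,191.7)),('b3',(188.2,194.2),(321.3,169.7)),('b4',(222,203.2),(356.7,160.5))]:
    x,r=tri(t,a,s,b);P[n]=x;print(n,x,np.array(r))
g=lambda v:np.degrees(np.arctan2(v[1],v[0]))
print('bar',g(P['barB']-P['barA']),g(atz(t,343.2,178,140)-atz(t,344.7,223.2,140)),np.linalg.norm(P['barA']-P['barB']))
print([ (g(v),np.linalg.norm(v)) for v in(P['b1']-P['b3'],P['b2']-P['b4'],P['b1']-P['b2'],P['b3']-P['b4'])])
print('shaft',[atz(t,205,208.7,z)-P['rim'] for z in(40,50,60)])
print('rim at 74',atz(t,211,177.2,74),atz(s,350.5,179.5,74),'hub',atz(t,344.8,200,153),atz(s,204.5,193.8,153))
E
python3 m.py
```

```text
hub [ 522.  -194.8  151.2] [1.7 1.7]
barA [ 549.3 -205.8  206.9] [21.4 21.4]
barB [ 492.1 -184.7   66.4] [25.7 25.7]
small [ 503.3 -303.7   99.8] [0.9 0.9]
rim [593.2 105.2  69.5] [0.3 0.3]
b1 [635.5  98.1  56.4] [39.2 39.2]
b2 [650.9  77.9  87.2] [38. 38.]
b3 [535.  125.6  59.4] [39.2 39.2]
b4 [552.5 107.2  85.7] [38.1 38.1]
bar 159.74687586868097 -0.18482142632523532 153.09413418046515
[(np.float64(-15.306251331365797), np.float64(104.18447513076696)), (np.float64(-16.560877089304917), np.float64(102.65649787157334)), (np.float64(127.3124709290754), np.float64(39.924490232237694)), (np.float64(133.43465255334118), np.float64(36.57784043216424))]
shaft [array([-70.9,  18.6, -29.5]), array([-72.2,  16.9, -19.5]), array([-73.6,  15.2,  -9.5])]
rim at 74 [592.1 104.3  74. ] [596.7 101.9  74. ] hub [ 520.9 -196.   153. ] [ 524.7 -194.1  153. ]
```

```bash
sed -i "s/('barA',(343.2,178),(190,183.3)),('barB',(344.7,223.2),(218,214))/('barA',(343.2,178),(218,214)),('barB',(344.7,223.2),(190,183.3))/; s/('b1',.*\]:/('b1',(200.5,152.5),(380,191.7)),('b2',(234.2,161.5),(342.8,202.5)),('b3',(188.2,194.2),(356.7,160.5)),('b4',(222,203.2),(321.3,169.7))]:/" m.py; python3 m.py
python3 - <<'E'
from h import *
b=cv2.imread('pics/top0.png');a=cv2.imread('pics/scene0.png')
c=cv2.resize(b[160:195,193:230],None,fx=16,fy=16,interpolation=cv2.INTER_CUBIC)
cv2.imwrite('pics/well.png',np.clip(c*1.6,0,255).astype(np.uint8))
E
```

```text
hub [ 522.  -194.8  151.2] [1.7 1.7]
barA [ 571.5 -196.2  141. ] [0.1 0.1]
barB [ 472.  -195.7  140.7] [0.1 0.1]
small [ 503.3 -303.7   99.8] [0.9 0.9]
rim [593.2 105.2  69.5] [0.3 0.3]
b1 [654.4 131.2  66.2] [0.2 0.2]
b2 [630.9  50.6  65.6] [0.1 0.1]
b3 [554.2 159.7  66.2] [0.3 0.3]
b4 [531.   79.3  66.7] [0. 0.]
bar 179.72539990316108 -0.18482142632523532 99.47048558602768
[(np.float64(-15.824369181504116), np.float64(104.20278845849374)), (np.float64(-16.021414377001534), np.float64(103.86295349189429)), (np.float64(73.70265155290599), np.float64(84.00452398101396)), (np.float64(73.9376860101321), np.float64(83.64473837655412))]
shaft [array([-70.9,  18.6, -29.5]), array([-72.2,  16.9, -19.5]), array([-73.6,  15.2,  -9.5])]
rim at 74 [592.1 104.3  74. ] [596.7 101.9  74. ] hub [ 520.9 -196.   153. ] [ 524.7 -194.1  153. ]
```

View pics/well.png

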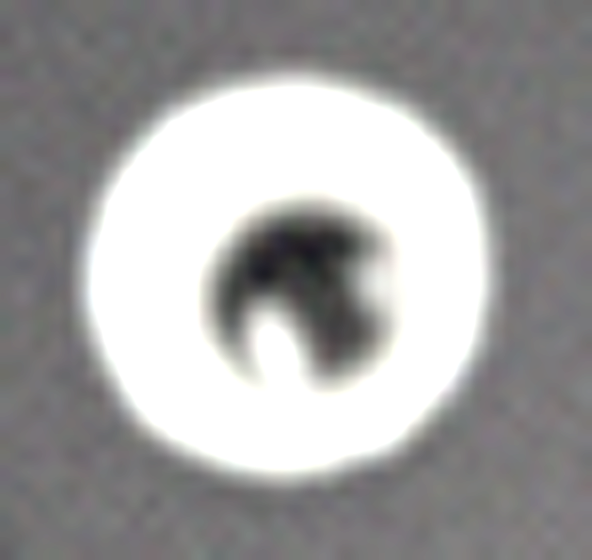

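The key stands at (522,-195) with its bar at 141 and x along world x. The well is at (593,105) with the shaft line at -16°, so the slot is at about 24°. The dark band in the crop agrees with that.

```bash
cat > rel.py <<'E'
from h import *
from scipy.spatial.transform import Rotation as Ro
import sys
np.set_printoptions(precision=3,suppress=True)
# args: x y z yaw(of tool x, deg): world target -> remaining in tool axes after the turn
x,y,z,yaw=map(float,sys.argv[1:5]); st=get_state(); R=Ro.from_rotvec(st['tcp_rot'])
c,s=np.cos(np.radians(yaw)),np.sin(np.radians(yaw))
G=Ro.from_matrix(np.array([[c,s,0],[s,-c,0],[0,0,-1]]))
w=np.degrees((R.inv()*G).as_rotvec()); d=G.inv().apply(np.array([x,y,z])-st['tcp_pos'])/10
print('pos',st['tcp_pos'],'toolx yaw',np.degrees(np.arctan2(*R.as_matrix()[[1,0],0])),'tilt',R.as_matrix()[:,2],'q',st['joint_pos'])
print('turn units(8deg)',w/8,'shift cm in turned frame',d,'clock',st['clock'],'w',st['width'],'gf',st['grasp_force'],'F',st['force'],'T',st['ft_torque'])
E
python3 rel.py 522 -195.5 231 0; python3 rel.py 522 -195.5 231 180
```

```text
pos [194.468 513.99  230.246] toolx yaw 159.26878420330144 tilt [-0.001 -0.002 -1.   ] q [ 1.106  0.088  1.372  0.     1.684 -0.103]
turn units(8deg) [-0.006  0.02  19.909] shift cm in turned frame [32.753 70.949 -0.075] clock 0.1 w 85.70314972522169 gf 0.0 F [ 0.042 -0.283  0.235] T [-0.021  0.006  0.014]
pos [194.468 513.99  230.246] toolx yaw 159.26878420330144 tilt [-0.001 -0.002 -1.   ] q [ 1.106  0.088  1.372  0.     1.684 -0.103]
turn units(8deg) [-0.014 -0.004 -2.591] shift cm in turned frame [-32.753 -70.949  -0.075] clock 0.1 w 85.70314972522169 gf 0.0 F [ 0.042 -0.283  0.235] T [-0.021  0.006  0.014]
```

```bash
python3 -m pendant '[{"wz":-0.864},{"wz":-0.864},{"wz":-0.864},{"tx":-1.93,"ty":-4.17},{"tx":-1.93,"ty":-4.17},{"tx":-1.93,"ty":-4.17},{"tx":-1.93,"ty":-4.17},{"tx":-1.93,"ty":-4.17},{"tx":-1.93,"ty":-4.17},{"tx":-1.93,"ty":-4.17},{"tx":-1.93,"ty":-4.17},{"tx":-1.93,"ty":-4.17},{"tx":-1.93,"ty":-4.17},{"tx":-1.93,"ty":-4.17},{"tx":-1.93,"ty":-4.17},{"tx":-1.93,"ty":-4.17},{"tx":-1.93,"ty":-4.17},{"tx":-1.93,"ty":-4.17},{"tx":-1.93,"ty":-4.17}]' 40 | tail -c 400
python3 -m pendant '[{"tx":-1.93,"ty":-4.17},{},{}]' | tail -c 300; python3 rel.py 522 -195.5 122 180
```

```text
pos [194.468 513.99  230.246] toolx yaw 159.26878420330144 tilt [-0.001 -0.002 -1.   ] q [ 1.106  0.088  1.372  0.     1.684 -0.103]
turn units(8deg) [-0.014 -0.004 -2.591] shift cm in turned frame [-32.753 -70.949  10.825] clock 0.1 w 85.70314972522169 gf 0.0 F [ 0.042 -0.283  0.235] T [-0.021  0.006  0.014]schema error: expected keys wx, wy, wz, tx, ty, tz, fingers
schema error: expected keys wx, wy, wz, tx, ty, tz, fingers
```

```bash
python3 -m pendant '[{"wx":0,"wy":0,"wz":-0.864,"tx":0,"ty":0,"tz":0,"fingers":-1},{"wx":0,"wy":0,"wz":-0.864,"tx":0,"ty":0,"tz":0,"fingers":-1},{"wx":0,"wy":0,"wz":-0.864,"tx":0,"ty":0,"tz":0,"fingers":-1},{"wx":0,"wy":0,"wz":0,"tx":-1.93,"ty":-4.17,"tz":0,"fingers":-1},{"wx":0,"wy":0,"wz":0,"tx":-1.93,"ty":-4.17,"tz":0,"fingers":-1},{"wx":0,"wy":0,"wz":0,"tx":-1.93,"ty":-4.17,"tz":0,"fingers":-1},{"wx":0,"wy":0,"wz":0,"tx":-1.93,"ty":-4.17,"tz":0,"fingers":-1},{"wx":0,"wy":0,"wz":0,"tx":-1.93,"ty":-4.17,"tz":0,"fingers":-1},{"wx":0,"wy":0,"wz":0,"tx":-1.93,"ty":-4.17,"tz":0,"fingers":-1},{"wx":0,"wy":0,"wz":0,"tx":-1.93,"ty":-4.17,"tz":0,"fingers":-1},{"wx":0,"wy":0,"wz":0,"tx":-1.93,"ty":-4.17,"tz":0,"fingers":-1},{"wx":0,"wy":0,"wz":0,"tx":-1.93,"ty":-4.17,"tz":0,"fingers":-1},{"wx":0,"wy":0,"wz":0,"tx":-1.93,"ty":-4.17,"tz":0,"fingers":-1},{"wx":0,"wy":0,"wz":0,"tx":-1.93,"ty":-4.17,"tz":0,"fingers":-1},{"wx":0,"wy":0,"wz":0,"tx":-1.93,"ty":-4.17,"tz":0,"fingers":-1},{"wx":0,"wy":0,"wz":0,"tx":-1.93,"ty":-4.17,"tz":0,"fingers":-1},{"wx":0,"wy":0,"wz":0,"tx":-1.93,"ty":-4.17,"tz":0,"fingers":-1},{"wx":0,"wy":0,"wz":0,"tx":-1.93,"ty":-4.17,"tz":0,"fingers":-1},{"wx":0,"wy":0,"wz":0,"tx":-1.93,"ty":-4.17,"tz":0,"fingers":-1}]' 40 | tail -c 400
python3 -m pendant '[{"wx":0,"wy":0,"wz":0,"tx":-1.93,"ty":-4.17,"tz":0,"fingers":-1},{"wx":0,"wy":0,"wz":0,"tx":0,"ty":0,"tz":0,"fingers":-1},{"wx":0,"wy":0,"wz":0,"tx":0,"ty":0,"tz":0,"fingers":-1}]' | tail -c 300; python3 rel.py 522 -195.5 122 180
```

```text
clock: 2.0
tcp_pos: [503.8, -154.6, 230.7]
tcp_rot: [-0.001, -3.141, -0.001]
force: [0.4, 0.9, 0.3]
width: 85.3
grasp_force: 0.0
clock: 2.3
tcp_pos: [522.5, -195.0, 229.8]
tcp_rot: [-0.003, -3.139, -0.003]
force: [-0.1, -0.1, -0.2]
width: 85.4
grasp_force: 0.0
pos [ 522.535 -194.995  229.847] toolx yaw 179.90636493145763 tilt [-0.003  0.002 -1.   ] q [-0.459  0.107  1.352  0.001  1.686 -2.028]
turn units(8deg) [ 0.014 -0.019 -0.012] shift cm in turned frame [ 0.054 -0.05  10.785] clock 2.3 w 85.35125562066911 gf 0.0 F [-0.097 -0.104 -0.19 ] T [ 0.068 -0.012  0.038]
```

```bash
python3 -m pendant '[{"wx":0,"wy":0,"wz":0,"tx":0,"ty":0,"tz":3,"fingers":-1},{"wx":0,"wy":0,"wz":0,"tx":0,"ty":0,"tz":3,"fingers":-1},{"wx":0,"wy":0,"wz":0,"tx":0,"ty":0,"tz":2.4,"fingers":-1},{"wx":0,"wy":0,"wz":0,"tx":0,"ty":0,"tz":1.6,"fingers":-1},{"wx":0,"wy":0,"wz":0,"tx":0,"ty":0,"tz":0.8,"fingers":-1},{"wx":0,"wy":0,"wz":0,"tx":0,"ty":0,"tz":0,"fingers":-1},{"wx":0,"wy":0,"wz":0,"tx":0,"ty":0,"tz":0,"fingers":0.3},{"wx":0,"wy":0,"wz":0,"tx":0,"ty":0,"tz":0,"fingers":0.6},{"wx":0,"wy":0,"wz":0,"tx":0,"ty":0,"tz":0,"fingers":1},{"wx":0,"wy":0,"wz":0,"tx":0,"ty":0,"tz":0,"fingers":1},{"wx":0,"wy":0,"wz":0,"tx":0,"ty":0,"tz":0,"fingers":1},{"wx":0,"wy":0,"wz":0,"tx":0,"ty":0,"tz":0,"fingers":1},{"wx":0,"wy":0,"wz":0,"tx":0,"ty":0,"tz":0,"fingers":1},{"wx":0,"wy":0,"wz":0,"tx":0,"ty":0,"tz":0,"fingers":1}]' 60; python3 rel.py 522 -195.5 230 180
```

```text
clock: 3.7
tcp_pos: [523.2, -194.7, 123.9]
tcp_rot: [-0.0, 3.14, -0.001]
force: [0.6, -0.9, 3.3]
width: 15.2
grasp_force: 59.2
pos [ 523.233 -194.673  123.911] toolx yaw -179.99588844777625 tilt [ 0.001 -0.001 -1.   ] q [-0.458  0.15   1.516  0.     1.474 -2.029]
turn units(8deg) [-0.004  0.008  0.001] shift cm in turned frame [  0.123  -0.083 -10.609] clock 3.7 w 15.231623825673372 gf 59.18323516845703 F [ 0.558 -0.926  3.257] T [-0.015 -0.077 -0.059]
```

```bash
python3 -m pendant '[{"wx":0,"wy":0,"wz":0,"tx":0,"ty":0,"tz":-1,"fingers":1},{"wx":0,"wy":0,"wz":0,"tx":0,"ty":0,"tz":-1.5,"fingers":1},{"wx":0,"wy":0,"wz":0,"tx":0,"ty":0,"tz":-1.5,"fingers":1},{"wx":0,"wy":0,"wz":0,"tx":0,"ty":0,"tz":-1.5,"fingers":1},{"wx":0,"wy":0,"wz":0,"tx":0,"ty":0,"tz":-1.5,"fingers":1},{"wx":0,"wy":0,"wz":0,"tx":0,"ty":0,"tz":-1.5,"fingers":1},{"wx":0,"wy":0,"wz":0,"tx":0,"ty":0,"tz":-1.5,"fingers":1},{"wx":0,"wy":0,"wz":0,"tx":0,"ty":0,"tz":-1,"fingers":1},{"wx":0,"wy":0,"wz":0,"tx":0,"ty":0,"tz":0,"fingers":1},{"wx":0,"wy":0,"wz":0,"tx":0,"ty":0,"tz":0,"fingers":1}]'; python3 rel.py 593 105 230 204
python3 - <<'E'
from h import *
t=snap('top','top1');s=snap('scene','scene1')
a=cv2.imread('pics/scene1.png');b=cv2.imread('pics/top1.png')
f=lambda im,u,v:cv2.resize(im[v:v+120,u:u+90],None,fx=4,fy=4,interpolation=cv2.INTER_CUBIC)
cv2.imwrite('pics/lift.png',np.hstack([f(a,150,110),f(b,300,140)]))
E
```

```text
clock: 4.7
tcp_pos: [522.8, -194.4, 233.1]
tcp_rot: [0.0, -3.141, -0.0]
force: [0.9, 0.2, -3.3]
width: 15.4
grasp_force: 58.8
pos [ 522.781 -194.417  233.141] toolx yaw -179.99622740314555 tilt [-0.  0. -1.] q [-0.458  0.104  1.348  0.     1.689 -2.029]
turn units(8deg) [ 0.002 -0.002 -3.   ] shift cm in turned frame [-18.593  24.497   0.314] clock 4.7 w 15.435536238755775 gf 58.77583980560303 F [ 0.905  0.168 -3.308] T [-0.036 -0.001 -0.018]
```

View pics/lift.png

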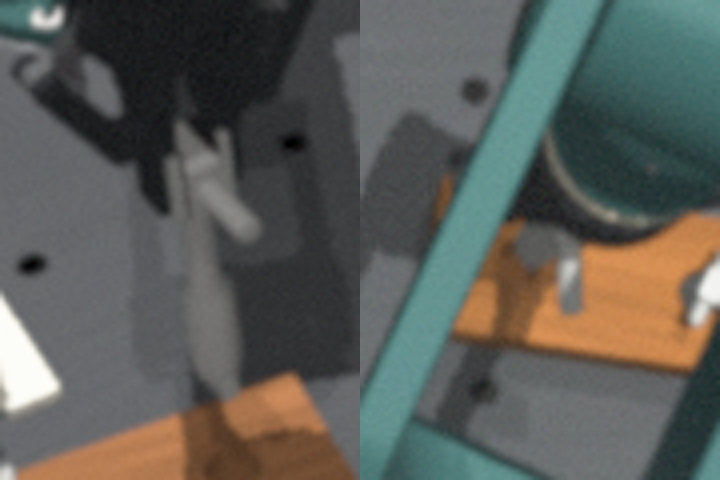

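```bash
python3 - <<'E'
from h import *
s=load('scene1')
for z in(0,22,62,130): print(z,(proj(s,[522.8,-194.4,119+z])-[150,110])*4)
for dx in(50,-50): print(dx,(proj(s,[522.8+dx,-194.4,249])-[150,110])*4, (proj(load('top1'),[522.8+dx,-194.4,249])-[300,140])*4)
E
```

```text
0 [223.40060203 386.17420117]
22 [218.18234027 352.19267622]
62 [208.32727333 287.49906122]
130 [190.4336415  168.22850668]
50 [253.42195318 230.83105666] [200.13750554 105.88170706]
-50 [131.95991247 110.05290634] [208.14222073 309.52088992]
```

The key hangs upright: tip and bar end both match the predicted pixels to within about 1 px. Next I'll carry it over the well at 24°.

```bash
python3 -m pendant '[{"wx":0,"wy":0,"wz":-0.75,"tx":0,"ty":0,"tz":0,"fingers":1},{"wx":0,"wy":0,"wz":-0.75,"tx":0,"ty":0,"tz":0,"fingers":1},{"wx":0,"wy":0,"wz":-0.75,"tx":0,"ty":0,"tz":0,"fingers":1},{"wx":0,"wy":0,"wz":-0.75,"tx":0,"ty":0,"tz":0,"fingers":1},{"wx":0,"wy":0,"wz":0,"tx":-1.86,"ty":2.45,"tz":0,"fingers":1},{"wx":0,"wy":0,"wz":0,"tx":-1.86,"ty":2.45,"tz":0,"fingers":1},{"wx":0,"wy":0,"wz":0,"tx":-1.86,"ty":2.45,"tz":0,"fingers":1},{"wx":0,"wy":0,"wz":0,"tx":-1.86,"ty":2.45,"tz":0,"fingers":1},{"wx":0,"wy":0,"wz":0,"tx":-1.86,"ty":2.45,"tz":0,"fingers":1},{"wx":0,"wy":0,"wz":0,"tx":-1.86,"ty":2.45,"tz":0,"fingers":1},{"wx":0,"wy":0,"wz":0,"tx":-1.86,"ty":2.45,"tz":0,"fingers":1},{"wx":0,"wy":0,"wz":0,"tx":-1.86,"ty":2.45,"tz":0,"fingers":1},{"wx":0,"wy":0,"wz":0,"tx":-1.86,"ty":2.45,"tz":0,"fingers":1},{"wx":0,"wy":0,"wz":0,"tx":-1.86,"ty":2.45,"tz":0,"fingers":1},{"wx":0,"wy":0,"wz":0,"tx":0,"ty":0,"tz":0,"fingers":1},{"wx":0,"wy":0,"wz":0,"tx":0,"ty":0,"tz":0,"fingers":1},{"wx":0,"wy":0,"wz":0,"tx":0,"ty":0,"tz":0,"fingers":1}]'; python3 rel.py 593 105 195 204
python3 - <<'E'
from h import *
s=snap('scene','scene2');a=cv2.imread('pics/scene2.png')
cv2.imwrite('pics/over.png',cv2.resize(a[90:230,290:400],None,fx=4,fy=4,interpolation=cv2.INTER_CUBIC))
st=get_state();p=st['tcp_pos'];print((proj(s,[p[0],p[1],p[2]-114])-[290,90])*4,(proj(s,[593,105,74])-[290,90])*4)
E
```

```text
clock: 6.5
tcp_pos: [592.8, 104.2, 232.6]
tcp_rot: [0.652, -3.072, 0.001]
force: [-0.4, -0.2, -2.2]
width: 15.1
grasp_force: 59.0
pos [592.78  104.233 232.602] toolx yaw -156.03510136630183 tilt [-0.001 -0.001 -1.   ] q [ 0.08   0.204  1.236 -0.001  1.703 -1.909]
turn units(8deg) [-0.    -0.011 -0.004] shift cm in turned frame [-0.051  0.061  3.76 ] clock 6.5 w 15.14310580590608 gf 58.9823180437088 F [-0.359 -0.158 -2.213] T [-0.037 -0.024 -0.001]
[247.56447318 286.25461439] [241.60406269 351.66610465]
```

View pics/over.png

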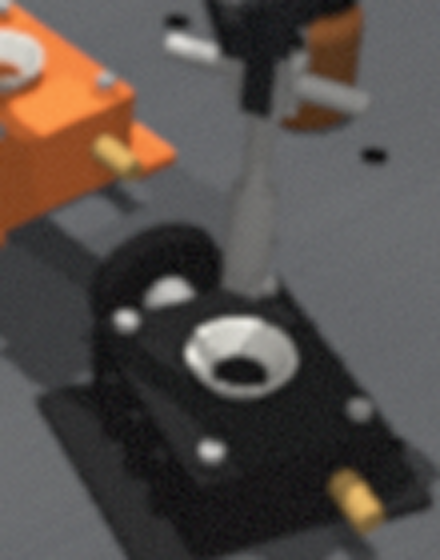

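```bash
python3 -m pendant '[{"wx":0,"wy":0,"wz":0,"tx":0,"ty":0,"tz":1.5,"fingers":1},{"wx":0,"wy":0,"wz":0,"tx":0,"ty":0,"tz":1.5,"fingers":1},{"wx":0,"wy":0,"wz":0,"tx":0,"ty":0,"tz":1.5,"fingers":1},{"wx":0,"wy":0,"wz":0,"tx":0,"ty":0,"tz":1,"fingers":1},{"wx":0,"wy":0,"wz":0,"tx":0,"ty":0,"tz":0,"fingers":1}]';python3 -m pendant '[{"wx":0,"wy":0,"wz":0,"tx":0,"ty":0,"tz":0.5,"fingers":1},{"wx":0,"wy":0,"wz":0,"tx":0,"ty":0,"tz":0.5,"fingers":1},{"wx":0,"wy":0,"wz":0,"tx":0,"ty":0,"tz":0.5,"fingers":1},{"wx":0,"wy":0,"wz":0,"tx":0,"ty":0,"tz":0.5,"fingers":1},{"wx":0,"wy":0,"wz":0,"tx":0,"ty":0,"tz":0,"fingers":1}]'; python3 rel.py 593 105 131 204
```

```text
clock: 7.05
tcp_pos: [591.6, 104.7, 175.0]
tcp_rot: [0.652, -3.068, -0.001]
force: [-0.8, 0.0, -2.1]
width: 15.1
grasp_force: 59.0
clock: 7.55
tcp_pos: [592.6, 105.0, 157.3]
tcp_rot: [0.653, -3.071, -0.0]
force: [-0.1, 0.2, -2.7]
width: 15.2
grasp_force: 59.0
pos [592.612 105.025 157.286] toolx yaw -155.99161764737988 tilt [-0.002 -0.    -1.   ] q [ 0.081  0.228  1.357  0.     1.558 -1.909]
turn units(8deg) [ 0.005 -0.011  0.001] shift cm in turned frame [-0.034 -0.018  2.629] clock 7.55 w 15.192476815752391 gf 59.02711808681488 F [-0.139  0.201 -2.73 ] T [-0.022 -0.011  0.017]
```

No contact so far. I'll continue in small steps.

```bash
python3 -m pendant '[{"wx":0,"wy":0,"wz":0,"tx":0,"ty":0,"tz":0.4,"fingers":1},{"wx":0,"wy":0,"wz":0,"tx":0,"ty":0,"tz":0.4,"fingers":1},{"wx":0,"wy":0,"wz":0,"tx":0,"ty":0,"tz":0.4,"fingers":1},{"wx":0,"wy":0,"wz":0,"tx":0,"ty":0,"tz":0.3,"fingers":1},{"wx":0,"wy":0,"wz":0,"tx":0,"ty":0,"tz":0,"fingers":1}]';python3 -m pendant '[{"wx":0,"wy":0,"wz":0,"tx":0,"ty":0,"tz":0.3,"fingers":1},{"wx":0,"wy":0,"wz":0,"tx":0,"ty":0,"tz":0.2,"fingers":1},{"wx":0,"wy":0,"wz":0,"tx":0,"ty":0,"tz":0,"fingers":1}]'; python3 rel.py 593 105 131 204
```

```text
clock: 8.05
tcp_pos: [593.0, 105.2, 142.7]
tcp_rot: [0.653, -3.073, -0.001]
force: [0.9, 0.4, -1.9]
width: 15.1
grasp_force: 58.9
clock: 8.35
tcp_pos: [593.1, 105.1, 138.0]
tcp_rot: [-0.653, 3.073, 0.0]
force: [1.2, 1.0, -2.6]
width: 14.8
grasp_force: 59.0
pos [593.115 105.134 138.019] toolx yaw -155.9922661166533 tilt [-0.  0. -1.] q [ 0.081  0.238  1.384  0.     1.52  -1.909]
turn units(8deg) [0.002 0.001 0.001] shift cm in turned frame [ 0.016 -0.008  0.702] clock 8.35 w 14.830012064993248 gf 58.975868225097656 F [ 1.205  0.971 -2.581] T [ 0.203 -0.142 -0.029]
```

```bash
python3 -m pendant '[{"wx":0,"wy":0,"wz":0,"tx":0,"ty":0,"tz":0.2,"fingers":1},{"wx":0,"wy":0,"wz":0,"tx":0,"ty":0,"tz":0.2,"fingers":1},{"wx":0,"wy":0,"wz":0,"tx":0,"ty":0,"tz":0,"fingers":1}]';python3 -m pendant '[{"wx":0,"wy":0,"wz":0,"tx":0,"ty":0,"tz":0.2,"fingers":1},{"wx":0,"wy":0,"wz":0,"tx":0,"ty":0,"tz":0.1,"fingers":1},{"wx":0,"wy":0,"wz":0,"tx":0,"ty":0,"tz":0,"fingers":1}]'; python3 rel.py 593 105 129 204
```

```text
clock: 8.65
tcp_pos: [593.1, 105.1, 134.0]
tcp_rot: [0.653, -3.073, -0.0]
force: [-0.1, 0.6, -2.3]
width: 15.1
grasp_force: 59.0
clock: 8.95
tcp_pos: [593.1, 105.1, 131.1]
tcp_rot: [0.653, -3.073, -0.0]
force: [1.0, 0.4, -2.7]
width: 15.2
grasp_force: 59.0
pos [593.097 105.069 131.1  ] toolx yaw -155.9924942954488 tilt [-0.  0. -1.] q [ 0.081  0.242  1.394  0.     1.506 -1.909]
turn units(8deg) [0.001 0.    0.001] shift cm in turned frame [ 0.012 -0.002  0.21 ] clock 8.95 w 15.209929801101545 gf 59.00587499141693 F [ 1.013  0.372 -2.714] T [ 0.167 -0.23  -0.023]
```

```bash
python3 -m pendant '[{"wx":0,"wy":0,"wz":0,"tx":0,"ty":0,"tz":0.15,"fingers":1},{"wx":0,"wy":0,"wz":0,"tx":0,"ty":0,"tz":0,"fingers":1}]';python3 -m pendant '[{"wx":0,"wy":0,"wz":0,"tx":0,"ty":0,"tz":0.15,"fingers":1},{"wx":0,"wy":0,"wz":0,"tx":0,"ty":0,"tz":0,"fingers":1}]'; python3 rel.py 593 105 129 204
```

```text
clock: 9.15
tcp_pos: [593.1, 105.1, 129.7]
tcp_rot: [-0.653, 3.073, 0.0]
force: [1.7, 1.3, -3.2]
width: 14.9
grasp_force: 59.0
clock: 9.35
tcp_pos: [593.3, 105.1, 128.9]
tcp_rot: [-0.653, 3.072, -0.0]
force: [0.5, 0.6, -0.3]
width: 14.8
grasp_force: 59.4
pos [593.292 105.053 128.939] toolx yaw -155.99254751101012 tilt [ 0.001  0.    -1.   ] q [ 0.081  0.243  1.397  0.     1.501 -1.909]
turn units(8deg) [-0.001  0.006  0.001] shift cm in turned frame [ 0.029  0.007 -0.006] clock 9.35 w 14.825519333317217 gf 59.37499701976776 F [ 0.499  0.634 -0.35 ] T [ 0.147 -0.024  0.007]
```

The blade landed with TCP at 128.9, which puts the tip at about 15, the slot floor. I'll press lightly and dwell, then turn clockwise.

```bash
python3 -m pendant '[{"wx":0,"wy":0,"wz":0,"tx":0,"ty":0,"tz":0.06,"fingers":1},{"wx":0,"wy":0,"wz":0,"tx":0,"ty":0,"tz":0,"fingers":1},{"wx":0,"wy":0,"wz":0,"tx":0,"ty":0,"tz":0,"fingers":1}]' 90;python3 -m pendant '[{"wx":0,"wy":0,"wz":0.5,"tx":0,"ty":0,"tz":0,"fingers":1},{"wx":0,"wy":0,"wz":0.5,"tx":0,"ty":0,"tz":0,"fingers":1},{"wx":0,"wy":0,"wz":0.5,"tx":0,"ty":0,"tz":0,"fingers":1},{"wx":0,"wy":0,"wz":0.5,"tx":0,"ty":0,"tz":0,"fingers":1},{"wx":0,"wy":0,"wz":0.5,"tx":0,"ty":0,"tz":0,"fingers":1},{"wx":0,"wy":0,"wz":0.5,"tx":0,"ty":0,"tz":0,"fingers":1},{"wx":0,"wy":0,"wz":0.5,"tx":0,"ty":0,"tz":0,"fingers":1},{"wx":0,"wy":0,"wz":0.5,"tx":0,"ty":0,"tz":0,"fingers":1},{"wx":0,"wy":0,"wz":0.5,"tx":0,"ty":0,"tz":0,"fingers":1},{"wx":0,"wy":0,"wz":0.5,"tx":0,"ty":0,"tz":0,"fingers":1}]'; python3 rel.py 593 105 129 164
```

```text
clock: 9.65
tcp_pos: [593.5, 105.1, 129.0]
tcp_rot: [-0.653, 3.071, -0.0]
force: [-0.9, 0.4, 6.1]
width: 14.2
grasp_force: 90.1
clock: 10.65
tcp_pos: [593.8, 105.0, 129.0]
tcp_rot: [0.441, 3.108, 0.0]
force: [-0.9, 0.6, 4.5]
width: 14.7
grasp_force: 90.2
pos [593.815 104.97  129.016] toolx yaw 163.85379573906377 tilt [ 0.003 -0.    -1.   ] q [ 0.081  0.242  1.397 -0.     1.5   -1.208]
turn units(8deg) [ 0.004  0.017 -0.018] shift cm in turned frame [ 0.079 -0.02   0.002] clock 10.65 w 14.68614266036682 gf 90.15296459197998 F [-0.863  0.607  4.539] T [0.104 0.11  0.089]
```

Wrist torque about z is 0.09 N m, so the plug is being turned. I'll carry on.

```bash
python3 -m pendant '[{"wx":0,"wy":0,"wz":0.5,"tx":0,"ty":0,"tz":0,"fingers":1},{"wx":0,"wy":0,"wz":0.5,"tx":0,"ty":0,"tz":0,"fingers":1},{"wx":0,"wy":0,"wz":0.5,"tx":0,"ty":0,"tz":0,"fingers":1},{"wx":0,"wy":0,"wz":0.5,"tx":0,"ty":0,"tz":0,"fingers":1},{"wx":0,"wy":0,"wz":0.5,"tx":0,"ty":0,"tz":0,"fingers":1},{"wx":0,"wy":0,"wz":0.5,"tx":0,"ty":0,"tz":0,"fingers":1},{"wx":0,"wy":0,"wz":0.5,"tx":0,"ty":0,"tz":0,"fingers":1},{"wx":0,"wy":0,"wz":0.5,"tx":0,"ty":0,"tz":0,"fingers":1},{"wx":0,"wy":0,"wz":0.5,"tx":0,"ty":0,"tz":0,"fingers":1},{"wx":0,"wy":0,"wz":0.5,"tx":0,"ty":0,"tz":0,"fingers":1},{"wx":0,"wy":0,"wz":0.5,"tx":0,"ty":0,"tz":0,"fingers":1},{"wx":0,"wy":0,"wz":0.5,"tx":0,"ty":0,"tz":0,"fingers":1},{"wx":0,"wy":0,"wz":0,"tx":0,"ty":0,"tz":0,"fingers":1},{"wx":0,"wy":0,"wz":0,"tx":0,"ty":0,"tz":0,"fingers":1}]'; python3 rel.py 593 105 129 116
```

```text
clock: 12.05
tcp_pos: [593.1, 104.3, 129.0]
tcp_rot: [1.664, 2.663, -0.001]
force: [-1.9, -1.0, 5.1]
width: 14.9
grasp_force: 90.3
pos [593.123 104.308 128.965] toolx yaw 115.99188662810992 tilt [ 0.001 -0.001 -1.   ] q [ 0.081  0.242  1.397 -0.001  1.502 -0.373]
turn units(8deg) [-0.001  0.011 -0.001] shift cm in turned frame [ 0.068  0.019 -0.003] clock 12.05 w 14.948300121104038 gf 90.30035734176636 F [-1.856 -1.032  5.118] T [-0.175  0.549 -0.005]
```

```bash
python3 -m pendant '[{"wx":0,"wy":0,"wz":0,"tx":0,"ty":0,"tz":0,"fingers":0.6},{"wx":0,"wy":0,"wz":0,"tx":0,"ty":0,"tz":0,"fingers":0.4},{"wx":0,"wy":0,"wz":0,"tx":0,"ty":0,"tz":0,"fingers":0},{"wx":0,"wy":0,"wz":0,"tx":0,"ty":0,"tz":0,"fingers":-0.4},{"wx":0,"wy":0,"wz":0,"tx":0,"ty":0,"tz":0,"fingers":-0.4},{"wx":0,"wy":0,"wz":0,"tx":0,"ty":0,"tz":0,"fingers":-0.4},{"wx":0,"wy":0,"wz":0,"tx":0,"ty":0,"tz":0,"fingers":-0.4}]' 20;python3 -m pendant '[{"wx":0,"wy":0,"wz":0,"tx":0,"ty":0,"tz":-1,"fingers":-0.4},{"wx":0,"wy":0,"wz":0,"tx":0,"ty":0,"tz":-2,"fingers":-0.4},{"wx":0,"wy":0,"wz":0,"tx":0,"ty":0,"tz":-3,"fingers":-0.4},{"wx":0,"wy":0,"wz":0,"tx":0,"ty":0,"tz":-3,"fingers":-0.4},{"wx":0,"wy":0,"wz":0,"tx":0,"ty":0,"tz":-3,"fingers":-0.4},{"wx":0,"wy":0,"wz":0,"tx":0,"ty":0,"tz":0,"fingers":-0.4},{"wx":0,"wy":0,"wz":0,"tx":0,"ty":0,"tz":0,"fingers":-0.4}]'
python3 rel.py 440 105 250 116
python3 - <<'E'
from h import *
s=snap('scene','scene3');a=cv2.imread('pics/scene3.png')
cv2.imwrite('pics/rel.png',cv2.resize(a[90:230,280:420],None,fx=4,fy=4,interpolation=cv2.INTER_CUBIC))
f=lambda X:(proj(s,X)-[280,90])*4
c=np.array([593,105,0])
print('bottomhub..top',f(c+[0,0,15+117]),f(c+[0,0,158]))
for yaw in(116,):
  u=np.array([np.cos(np.radians(yaw)),np.sin(np.radians(yaw)),0])*50
  print(yaw,f(c+u+[0,0,145]),f(c-u+[0,0,145]))
E
```

```text
clock: 12.75
tcp_pos: [593.1, 105.0, 127.6]
tcp_rot: [-1.665, -2.664, -0.0]
force: [0.4, -0.6, -0.0]
width: 59.4
grasp_force: 0.0
clock: 13.45
tcp_pos: [593.6, 105.1, 249.4]
tcp_rot: [1.663, 2.662, 0.003]
force: [-0.2, -0.5, -0.5]
width: 59.7
grasp_force: 0.0
pos [593.574 105.066 249.368] toolx yaw 116.00500666975607 tilt [ 0.003  0.    -1.   ] q [ 0.081  0.201  1.207  0.     1.73  -0.373]
turn units(8deg) [0.021 0.007 0.001] shift cm in turned frame [  6.726 -13.806  -0.063] clock 13.45 w 59.73193990018876 gf 0.0 F [-0.248 -0.519 -0.487] T [-0.022  0.032 -0.005]
bottomhub..top [291.49481267 265.57600587] [296.10285983 224.86052978]
116 [329.09028046 189.3197916 ] [255.9899649  305.28019313]
```

View pics/rel.png

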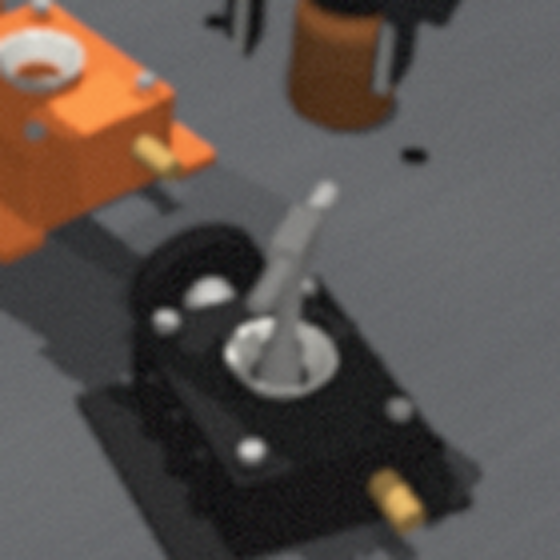

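The key stands upright and seated. Its bar ends, at crop (325,193) and (260,303), match the predicted seated pose at the turned yaw to within a few crop pixels (about 1 px in the image), and the gripper is clear. Handing in.

```bash
python3 -c "
from station import manip; print(manip.finish_job())"
```

```text
the job is handed in; nothing more can be done
None
```

I seated the big key in the plug's slot, turned it about 88° clockwise (so the plug moved an estimated 1 rad or more), and left it released and standing in the well. I never touched the small key, and the job is handed in, but no verdict came back.

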